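# Close up three model rockets for launch

### The job

Get the three open rockets on their stands ready for launch: push the payload section into the top of the rocket that has its diameter, and close that payload section and the other two rockets each with the nose cone of the same diameter. Every shoulder must be fully home so that no gap shows at the joint, everything standing straight and let go. Leave the finished slim rocket, the spare coupler tube and the glue bottle standing where they are.

Things in the scene. Friction and masses are not known exactly. Their poses are not given: they have to be found in the camera images.
- rocket_small: Slim open rocket: upright brown cardboard tube, outside diameter 40 mm, bore 34 mm, three plywood fins low down, on a round steel stand (90 mm across) fixed to the bench. Origin: centre of the stand's underside; z up. Open mouth (flat rim) 130 mm above the origin; inside, a bulkhead 66 mm below the mouth. Fins reach 48 mm from the axis, up to 90 mm high.
- rocket_mid: Middle open rocket: as rocket_small but tube outside diameter 50 mm, bore 44 mm, four fins reaching 53 mm from the axis; its mouth is 100 mm above the origin. Origin: centre of the stand's underside. This one takes the payload section.
- rocket_large: Thick open rocket: as rocket_small but tube outside diameter 60 mm, bore 54 mm, four fins reaching 58 mm from the axis; its mouth is 150 mm above the origin. Origin: centre of the stand's underside.
- nose_small: Small blunt white nose cone, loose, standing on its shoulder. From the foot up: shoulder 18 mm long, 31 mm across (lowest 6 mm tapers to 21 mm), straight band 40 mm across, 30 mm high (grip here), dome 29 mm high; 77 mm in all. Origin: centre of the foot; z up. Seated, the band rests on the tube's rim and the origin is 18 mm below the mouth. 25 g.
- nose_mid: Middle blunt white nose cone, same heights as nose_small, band 50 mm across, shoulder 41 mm across (31 mm at the foot). Origin: centre of the foot; z up. It goes on top of the payload section. About 35 g.
- nose_large: Large blunt white nose cone, same heights as nose_small, band 60 mm across, shoulder 51 mm across (41 mm at the foot). Origin: centre of the foot; z up. About 50 g.
- payload: Payload section, loose, standing on its shoulder: a brown cardboard tube, outside diameter 50 mm, bore 44 mm, 75 mm long, open at the top, on a plywood shoulder 18 mm long and 41 mm across (lowest 6 mm tapers to 31 mm); 93 mm in all. Origin: centre of the foot; z up. Its open mouth is 93 mm above its origin. Seated in rocket_mid its origin is 18 mm below that rocket's mouth. About 50 g.
- coupler: Bystander: a spare cardboard coupler tube, 43 mm across, 60 mm high, open at both ends, no shoulder, loose, standing. Origin: centre of its lower end. Not used; leave it.
- finished: Bystander: a finished slim rocket, 30 mm tube with three fins and a pointed white nose already on, 214 mm high, on its own 80 mm round stand, loose. Origin: centre of the stand's underside. Leave it.
- glue: Bystander: a small white glue bottle with a yellow cap, 34 mm across, 85 mm high, loose. Origin: centre of its underside. Leave it.
Mind the look-alikes: they are no part of the job. Leave any red look-alike of the nose_small alone. What is shaped like the payload but pink is not meant.

How it is judged (in metres and radians):
At the end, for the whole second after the job is handed in: The payload section sits in rocket_mid, nose_mid on the payload section, nose_small on rocket_small and nose_large on rocket_large: each within 4 mm of its tube's axis, the gap at the joint no more than 2.5 mm, upright within about 5 degrees, released and at rest (horizontal distance between payload and rocket_mid below 0.004 m and z of payload in the frame of rocket_mid between 0.078 and 0.0845 m and angle between each of payload, nose_mid, nose_small, nose_large's own z axis and vertical below 0.09 rad and horizontal distance between nose_mid and payload below 0.004 m and z of nose_mid in the frame of payload between 0.071 and 0.0775 m and horizontal distance between nose_small and rocket_small below 0.004 m and z of nose_small in the frame of rocket_small between 0.108 and 0.1145 m and horizontal distance between nose_large and rocket_large below 0.004 m and z of nose_large in the frame of rocket_large between 0.128 and 0.1345 m and linear speed of each of payload, nose_mid, nose_small, nose_large below 0.02 m/s); the robot touches nothing.
It fails at once if the finished rocket is shifted by more than 20 mm or knocked over (distance of finished from where it was at the start of the episode above 0.02 m or angle between finished's own z axis and vertical above 0.35 rad).
It fails at once if the spare coupler tube is shifted by more than 20 mm or knocked over (distance of coupler from where it was at the start of the episode above 0.02 m or angle between coupler's own z axis and vertical above 0.35 rad).
It fails at once if the glue bottle is shifted by more than 20 mm or knocked over (distance of glue from where it was at the start of the episode above 0.02 m or angle between glue's own z axis and vertical above 0.35 rad).
It also fails if it takes over 136 s, if anything falls off the work surface, if the arm or the gripper's body presses on something with over 40 N, if the wrist force passes 120 N, or if a joint passes its speed limit or range.

### The arm

A 6-joint arm with a two-finger parallel gripper is mounted at the origin on the work surface. World frame = base frame: x ahead of the robot, y to its left, z up, the work surface at z = 0. Lengths are in mm, angles in rad, forces in N, time in s.
With the tool pointing down it reaches from about 400 to 925 mm from the base axis. Payload 12.5 kg.
Tool frame: the origin (TCP) lies at the very end of the fingers, on their centre line; the grasp point (between the pads) lies 19 mm behind it (env.tcp_to_grasp is the distance from the TCP to the grasp point, in mm); z points along the fingers, x is the direction in which the jaws open and shut, and the axes are right-handed (so a half turn about z gives the same grasp; the last joint's range is limited). The gripper opens to 95 mm and grips with 3 to 60 N. Pads are 20 mm wide; open, the fingers measure 119 mm over their backs; the gripper's body (75 mm by 180 mm) begins 59 mm behind the grasp point.
Start: joints at [-1.22, 0.491, 1.559, -0, 1.092, -0.106], TCP at [275.698, -560.925, 214.661] pointing down, gripper open.
Joint ranges: [-3.1, 3.1], [-0.84, 2.19], [0.05, 2.79], [-1.13, 4.28], [0.06, 2.93], [-2.69, 2.69]. Speed limits (rad/s): [2.22, 2.22, 2.79, 3.14, 3.14, 3.14].

### API

Orientations are given as [roll, pitch, yaw] about the fixed x, y, z axes, in that order (R = Rz(yaw) Ry(pitch) Rx(roll)).
In Python, from cell import env, vision, job gives the robot as it stands.
- The arm moves only by the shell command python3 -m pendant 'ROWS' [OPENING]. ROWS is JSON, a list of rows, each a list of 4 numbers: the shift along the tool's x, y, z in mm, then the turn about the tool's z in degrees. In form: [[tx, ty, tz, turn], ...]. A call has 1 to 8 rows; each row is the pose to reach, as a shift and turn from the pose measured when the call began, along the tool's axes at that moment; what a row does not reach only later rows make up. A row lasts 1/8 s, in which the tool goes at most 62.5 mm and 10.7 degrees, less where a joint would pass 70% of its speed; a pose out of reach is approached as far as the arm can. A call with a gripper value outside its range is refused whole. OPENING is the closure, from 0 (fully open) to 1 (shut), set as the call begins (- or left out, the last holds). The fingers move at their own pace and stop on an object; the grip force is fixed at half the most. Time passes only in rows, so rows that repeat a pose let the fingers close. It gives the time, the measured TCP pose, the force and the opening at its end, in the units of the state.
- env.state(): the state, without advancing time (a new reading comes with each control period).
- vision.read_camera(name): name is "scene" or "top" or "wrist"; returns a dict with "pixels" (384x512x3 uint8, red, green, blue), "intrinsics" (3x3 intrinsics, pixels), "k1" (the pictures are not rectified: a ray, as slopes to the right and down, at radius r is drawn at 1 + k1 r^2 times it, then the intrinsics apply), "R" (3x3) and "t" (3): a world point X has camera coordinates R X + t; the wrist camera has in their place "tool_from_camera" (4x4, takes a point from camera to tool coordinates, whose origin is the TCP and whose axes are the tool frame's). Camera axes: x right, y down, z forward; pixel columns grow to the right and rows downward; lengths in mm; the calibration is good to about 2 mm. A picture is of the moment at which its call begins: read the wrist's pose just before it. There is no depth.
- job.job_done(): hands the job in, once; it reports no verdict.
Trained networks look in a picture, given as the dict that the camera call returned (one of the last four; its "shot" number tells which), for a name from the list of things; names that differ only in an ending like _2 or _b are one class to them, and where a whole thing is asked for, a point or a joint stands for the part that bears it (a point fixed in the world has none). Each returns a list of dicts, best first, with "confidence" (0 to 1); they miss things now and then, are a little off and sometimes report something else, mostly with a low value. They report only what shows in the picture. A call takes as long as a camera call. They do not tell look-alikes from the thing itself.
- vision.find_in(picture, query): "at" ([x, y, z] in mm, in the coordinates of the camera as it stood for that picture, good to about 4 mm: the middle of the surface that is visible of it).
- vision.regions_of(picture, query): "pixels" (384x512 bool, what is visible of it).
The state is a dict: "t": time; "joints": joint angles; "qvel": joint speeds; "tau": joint torques, N m; "eef_pos": TCP position; "tcp_rot": TCP orientation; "ft_force": force on the tool from outside, world axes, zero at the start; "moment": the same for the moment, N m; "opening": opening from 0.0 (shut) to 1.0 (fully open).
Only numpy, scipy, OpenCV 4.12 (cv2) and the standard library are available. Lean on these libraries where they do the work, as an engineer would, in place of code of your own. Each camera call takes 0.05 s, during which the arm holds its last target.

## Working session

There is one attempt and no reset: what is moved stays moved. The work goes in short steps, Python scripts to look and compute and a shell command to move; the robot and the scene stay as the last step left them, time stands still between calls to the robot, and variables do not carry over. Pictures are saved under pics/ and viewed, and the job is handed in when it is done.

```bash
ls; mkdir -p pics
python3 - <<'E'
from cell import env,vision
import cv2
print(env.state(), env.tcp_to_grasp)
for n in ["scene","top","wrist"]:
    p=vision.read_camera(n); cv2.imwrite(f"pics/{n}0.png",p["pixels"][:,:,::-1])
    print(n,{k:(v.tolist() if hasattr(v,'tolist') else v) for k,v in p.items() if k!="pixels"})
E
```

```text
pics
{'t': 0.0, 'joints': array([-1.21957828e+00,  4.91554899e-01,  1.55941716e+00,  7.90785071e-06,
        1.09167907e+00, -1.05620252e-01]), 'qvel': array([ 0.00016224, -0.00164665,  0.00096323, -0.00125135,  0.00138868,
        0.00159999]), 'tau': array([-2.37888584e-03, -6.12646222e+01, -2.58187634e+01,  6.91224751e-02,
        4.82069829e-02, -1.82849512e-04]), 'eef_pos': array([ 275.62940178, -560.69217662,  214.07575675]), 'tcp_rot': array([-3.14147409e+00,  1.05184027e-03, -1.11396162e+00]), 'ft_force': array([-0.12476165,  0.08357258, -0.45009168]), 'moment': array([-0.00045861,  0.06361999, -0.02530421]), 'opening': 0.9971769862352493} 18.8
scene {'intrinsics': [[365.9643305221888, 0.0, 257.9761154616983], [0.0, 365.9643305221888, 192.3885980517269], [0.0, 0.0, 1.0]], 'k1': -0.021569906281582917, 'R': [[-0.2293185583386033, 0.9732426430284187, 0.014551858732196032], [0.7341031241599172, 0.18275006090160092, -0.653983958778126], [-0.6391444296089526, -0.13928809364593359, -0.7563684453150649]], 't': [121.93372320852478, -347.97186990676516, 1402.6300103065698], 'shot': 1}

[... 213 characters left out ...]
767537004180713], [-0.989651050280427, -0.01804929027895184, -0.14235526614520871], [0.14240192481137542, -0.0013201623166528, -0.9898080364300307]], 't': [-20.203695437569124, 539.6724824760183, 1005.4169625060017], 'shot': 2}
wrist {'intrinsics': [[277.3589775079322, 0.0, 255.1277089125389], [0.0, 277.3589775079322, 191.0088263146109], [0.0, 0.0, 1.0]], 'k1': -0.00754311886196275, 'tool_from_camera': [[0.9999988626673718, 0.0015077198355290923, 3.80112892089787e-05, 0.5849665547075222], [-0.0014721768016967853, 0.9703292424087648, 0.24178294816197182, -68.59066890454365], [0.000327657481375378, -0.2417827291336744, 0.9703303584518241, -170.62388929848686], [0.0, 0.0, 0.0, 1.0]], 'shot': 3}
```

View pics/scene0.png

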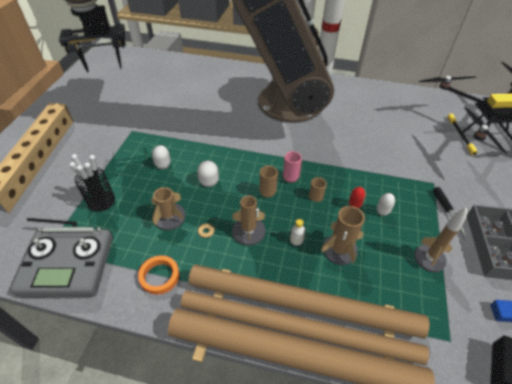

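View pics/top0.png

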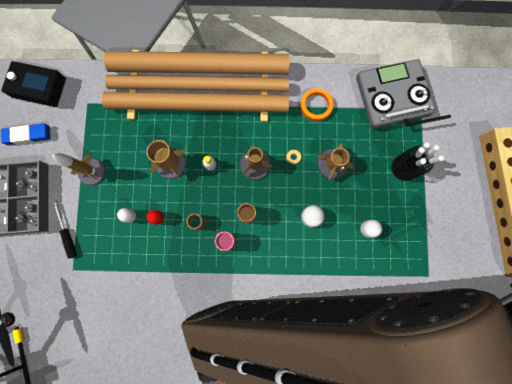

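View pics/wrist0.png

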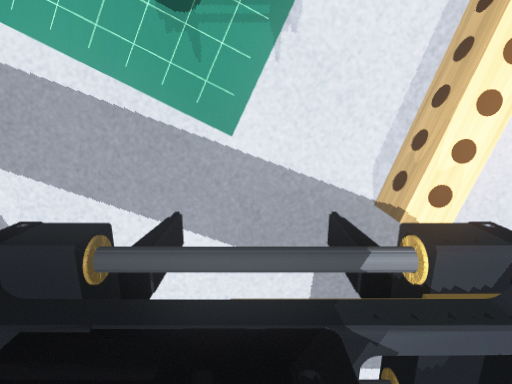

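The rockets stand in a row: large (165,158), small (255,163) and mid (335,162) in the top view. White noses are at (126,215), (313,216) and (371,229), and the brown payload is at (247,212). The coupler is at (195,221), and the red and pink look-alikes are at (155,217) and (225,241).

```bash
cat > h.py <<'E'
import numpy as np,cv2
from cell import env,vision
from scipy.spatial.transform import Rotation as Ro
def cam(p):
    """returns Rwc, origin (cam->world)"""
    if "R" in p:
        R=np.array(p["R"]);t=np.array(p["t"]);return R.T,-R.T@t
    s=p["st"];T=np.array(p["tool_from_camera"])
    Rt=Ro.from_euler("xyz",s["tcp_rot"]).as_matrix()
    return Rt@T[:3,:3],Rt@T[:3,3]+s["eef_pos"]
def shoot(n):
    s=env.state();p=vision.read_camera(n);p["st"]=s;return p
def und(p,uv):
    K=np.array(p["intrinsics"]);uv=np.atleast_2d(np.array(uv,float))
    d=(uv-[K[0,2],K[1,2]])/K[0,0];x=d.copy()
    for _ in range(6): x=d/(1+p["k1"]*(x**2).sum(1,keepdims=True))
    return x
def onz(p,uv,z):
    x=und(p,uv);R,o=cam(p);d=np.c_[x,np.ones(len(x))]@R.T
    return o+d*((z-o[2])/d[:,2])[:,None]
def proj(p,X):
    R,o=cam(p);c=(np.atleast_2d(X)-o)@R;x=c[:,:2]/c[:,2:]
    x=x*(1+p["k1"]*(x**2).sum(1,keepdims=True));K=np.array(p["intrinsics"])
    return x*K[0,0]+[K[0,2],K[1,2]]
def save(p,name,draw=None,crop=None,scale=1):
    im=p["pixels"][:,:,::-1].copy()
    x0,y0,x1,y1=crop or (0,0,512,384)
    im=cv2.resize(im[y0:y1,x0:x1],None,fx=scale,fy=scale,interpolation=cv2.INTER_CUBIC)
    for c in draw or []:
        q=((np.array(c)+.5-[x0,y0])*scale).astype(np.int32); cv2.polylines(im,[q],True,(255,0,255),1)
    cv2.imwrite("pics/"+name+".png",im)
def circ(x,y,z,r,n=48):
    a=np.linspace(0,2*np.pi,n);return np.c_[x+r*np.cos(a),y+r*np.sin(a),0*a+z]
E
python3 - <<'E'
from h import *
for cn in ["top","scene"]:
    p=shoot(cn);R,o=cam(p)
    for q in ["rocket_small","rocket_mid","rocket_large","nose_small","nose_mid","nose_large","payload","coupler","finished","glue"]:
        for f in vision.find_in(p,q):
            if f["confidence"]>.25: 
                w=R@np.array(f["at"])+o; print(cn,q,round(f["confidence"],2),w.round(0),proj(p,w).round(0)[0])
E
```

```text
top rocket_small 0.93 [618.  -6.  14.] [255. 165.]
top rocket_mid 0.86 [ 622. -228.   41.] [333. 162.]
top rocket_large 0.94 [616. 241.  80.] [165. 159.]
top nose_small 0.62 [461. 345.  63.] [126. 215.]
top nose_small 0.44 [456. 264.  65.] [155. 217.]
top nose_mid 0.7 [ 434. -317.   63.] [368. 229.]
top nose_large 0.91 [ 469. -164.   70.] [312. 215.]
top nose_large 0.67 [462. 344.  66.] [126. 214.]
top payload 0.61 [467.  15.  26.] [247. 216.]
top payload 0.55 [608. 124.  57.] [209. 164.]
top payload 0.28 [617. 237.  81.] [167. 158.]
top coupler 0.74 [ 622. -225.   40.] [332. 163.]
top finished 0.67 [583. 472.  47.] [ 87. 171.]
top glue 0.58 [608. 127.  55.] [208. 164.]
scene rocket_small 0.6 [635.  -7.  40.] [247. 227.]
scene rocket_mid 0.77 [ 641. -225.   52.] [168. 210.]
scene rocket_large 0.67 [646. 245.  86.] [345. 240.]
scene nose_small 0.6 [477. 348.  49.] [385. 204.]
scene nose_small 0.6 [472. 268.  57.] [356. 196.]
scene nose_mid 0.89 [ 452. -320.   55.] [162. 156.]
scene nose_mid 0.66 [487.  13.  64.] [266. 182.]
scene nose_large 0.69 [ 488. -163.   56.] [208. 173.]
scene payload 0.89 [418.  68.  71.] [290. 167.]
scene coupler 0.89 [462. 157.  41.] [317. 190.]
scene finished 0.26 [474. 347.  51.] [385. 203.]
scene glue 0.84 [628. 127.  52.] [298. 232.]
```

Run:
```python
from h import *
p=shoot("top");save(p,"topzoom",crop=(50,130,410,260),scale=2.2)
```

```text
(no output)
```

View pics/topzoom.png

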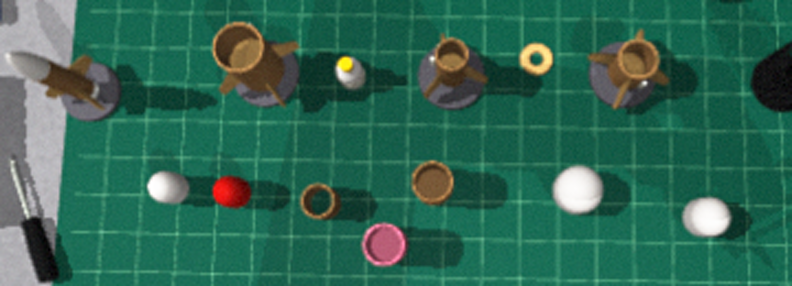

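```bash
cat > fit.py <<'E'
from h import *
from scipy.optimize import minimize
def nosepts(x,y,z,r):
    P=[circ(x,y,z+18,r),circ(x,y,z+48,r)]
    for k in np.linspace(0.1,1,8): P.append(circ(x,y,z+48+29*k,r*np.sqrt(1-k*k)+.01))
    return np.vstack(P)
def hullmask(p,X,S=4):
    q=proj(p,X)+.5; h=cv2.convexHull((q*S).astype(np.float32)).astype(np.int32)
    m=np.zeros((384*S,512*S),np.uint8);cv2.fillPoly(m,[h],1);return cv2.resize(m.astype(np.float32),(512,384),interpolation=cv2.INTER_AREA),h/S
def fit_nose(p,x,y,r,mask):
    def c(v):
        m,_=hullmask(p,nosepts(v[0],v[1],0,r)); return np.abs(m-mask).sum()
    b=minimize(c,[x,y],method="Nelder-Mead",options=dict(initial_simplex=[[x-8,y-8],[x+8,y],[x,y+8]],xatol=.1)); return b.x,b.fun,mask.sum()
def fit_ring(p,x,y,z,ro,ri,span=15):
    """bright rim ring between ro and ri vs outside/inside: maximise edge contrast in lab"""
    im=cv2.cvtColor(p["pixels"],cv2.COLOR_RGB2LAB).astype(np.float32)
    def s(xx,yy,r): 
        q=proj(p,circ(xx,yy,z,r)).astype(np.float32); return np.stack([cv2.remap(im[:,:,k],q[:,0].reshape(1,-1),q[:,1].reshape(1,-1),cv2.INTER_LINEAR)[0] for k in range(3)],1)
    best=None
    rm=(ro+ri)/2
    def f(v):
        a=s(v[0],v[1],rm);o=s(v[0],v[1],ro+3);i=s(v[0],v[1],ri-3)
        L=a[:,0]; 
        return -(np.linalg.norm(a-o,axis=1).clip(0,40).mean()+ (L-i[:,0]).clip(-20,30).mean())
    for step,sp in((2,span),(.5,3)):
        g=np.arange(-sp,sp+.1,step);c=best[1:] if best else (x,y)
        best=min((f((c[0]+a,c[1]+b)),c[0]+a,c[1]+b) for a in g for b in g)
    return best
def whitemask(p,x,y,z):
    im=p["pixels"].astype(int);u,v=proj(p,[x,y,z])[0]
    m=((im.min(2)>105)&(im.max(2)-im.min(2)<60)).astype(np.uint8)
    n,l=cv2.connectedComponents(m);yy,xx=np.mgrid[:384,:512];d=(xx-u)**2+(yy-v)**2
    d[m==0]=10**9;k=l.ravel()[d.argmin()];return (l==k).astype(np.float32)
E
python3 - <<'E'
from fit import *
for cn in ["top","scene"]:
    p=shoot(cn);dr=[]
    for n,x,y,r in [("small",468,346,20),("mid",443,-318,25),("large",478,-163,30)]:
        for src in("w","net"):
            if src=="w":m=whitemask(p,x,y,45)
            else:
                L=vision.regions_of(p,"nose_"+n);e=proj(p,[x,y,45])[0].astype(int)
                L=[l for l in L if l["pixels"][e[1],e[0]]]
                if not L: continue
                m=L[0]["pixels"].astype(np.float32)
            b,f,s=fit_nose(p,x,y,r,m);print(cn,n,src,b.round(1),f.round(0),s)
            if src=="w":dr.append(hullmask(p,nosepts(b[0],b[1],0,r))[1].reshape(-1,2))
    for n,x,y,z,ro,ri in [("rs",630,-7,130,20,17),("rm",635,-226,100,25,22),("rl",635,243,150,30,27),("pay",470,15,93,25,22),("coup",455,157,60,21.5,19.5)]:
        b=fit_ring(p,x,y,z,ro,ri,22);print(cn,n,np.round(b,1))
        dr+=[proj(p,circ(b[1],b[2],z,ro))]
    save(p,"fit_"+cn,dr,crop=(50,130,410,260) if cn=="top" else (140,130,410,270),scale=2.2)
E
```

```text
top small w [462.6 355.2] 44.0 185.0
top small net [463.3 352.8] 24.0 203.0
top mid w [ 437.1 -333. ] 18.0 313.0
top mid net [ 437.  -332.4] 37.0 287.0
top large w [ 469.4 -168.7] 19.0 392.0
top large net [ 468.9 -168.7] 21.0 395.0
top rs [-61.3 622.   -4.5]
top rm [ -63.5  627.5 -234. ]
top rl [-66.8 620.  245.5]
top pay [-65.6 472.5  16. ]
top coup [-67.7 448.  159. ]
scene small w [462.3 355.1] 39.0 263.0
scene small net [468.2 350.6] 21.0 287.0
scene mid w [ 436.8 -333.6] 30.0 321.0
scene mid net [ 440.6 -331.8] 29.0 318.0
scene large w [ 468.9 -168.5] 32.0 435.0
scene large net [ 473.3 -167.8] 29.0 417.0
scene rs [-28.2 621.5  -5.5]
scene rm [ -30.3  628.  -235. ]
scene rl [-40.3 622.  244. ]
scene pay [-20.8 472.5  15.5]
scene coup [-15.5 450.  159. ]
```

View pics/fit_top.png

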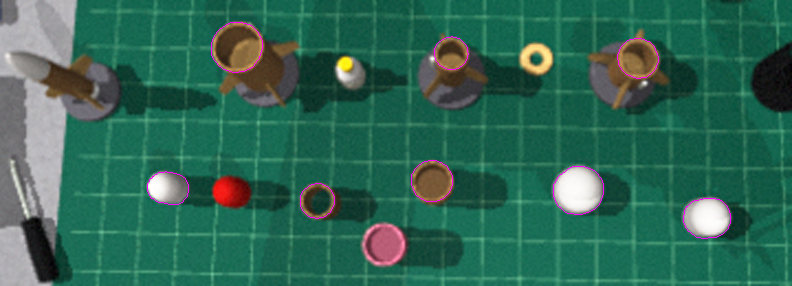

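View pics/fit_scene.png

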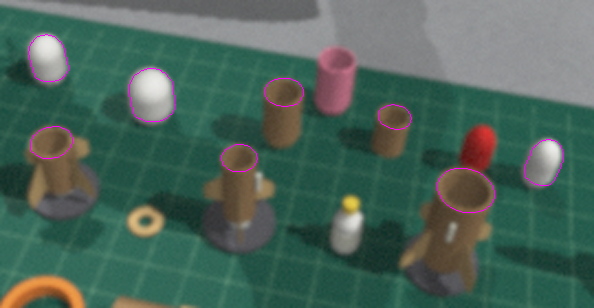

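```bash
cat > go.py <<'E'
import sys
from h import *
s=env.state()
def goal(x,y,z,yaw):
    R=Ro.from_euler("xyz",s["tcp_rot"]).as_matrix()
    d=R.T@(np.array([x,y,z])-s["eef_pos"]);t=-(yaw-np.degrees(s["tcp_rot"][2]));t=(t+180)%360-180
    print("t%.1f"%s["t"],"pos",s["eef_pos"].round(1),"yaw%.1f"%np.degrees(s["tcp_rot"][2]),"goal shift",d.round(1),"turn %.1f"%t,"F",s["ft_force"].round(1),"op %.3f"%s["opening"])
goal(*map(float,sys.argv[1:5]))
E
python3 go.py 472.5 15.7 200 -90
```

```text
t1.7 pos [ 275.7 -560.9  214.7] yaw-63.8 goal shift [-430.7 -431.    14.6] turn 26.2 F [ 0.2 -0.1  0.4] op 0.998
```

```bash
python3 -m pendant '[[-35,-35,0,5],[-75,-75,0,10],[-119,-119,0,15],[-163,-163,0,20],[-207,-207,5,26],[-251,-251,10,26],[-295,-295,14,26],[-335,-335,14,26]]' 0; python3 go.py 472.5 15.7 200 -90
```

```text
t: 2.7
eef_pos: [428.9, -110.5, 200.7]
tcp_rot: [-3.141, -0.0, -1.568]
ft_force: [0.1, -0.6, 1.0]
opening: 1.001
t2.7 pos [ 428.9 -110.5  200.7] yaw-89.8 goal shift [-126.1  -44.     0.7] turn 0.2 F [ 0.1 -0.6  1. ] op 1.001
```

```bash
python3 -m pendant '[[-55,-20,0,0],[-105,-38,0,0],[-126,-44,0,0],[-126,-44,0,0]]'
python3 - <<'E'
from fit import *
p=shoot("wrist")
b=fit_ring(p,472.5,15.7,93,25,22,10);print(p["st"]["eef_pos"],b)
save(p,"w1",[proj(p,circ(b[1],b[2],93,25)),proj(p,circ(472.5,15.7,93,25))],scale=1.5)
E
```

```text
t: 3.2
eef_pos: [472.7, 16.8, 200.7]
tcp_rot: [-3.141, -0.0, -1.565]
ft_force: [0.5, -0.4, -0.2]
opening: 0.997
[472.66691493  16.80081846 200.66376505] (np.float32(-70.0), np.float64(473.0), np.float64(13.2))
```

View pics/w1.png

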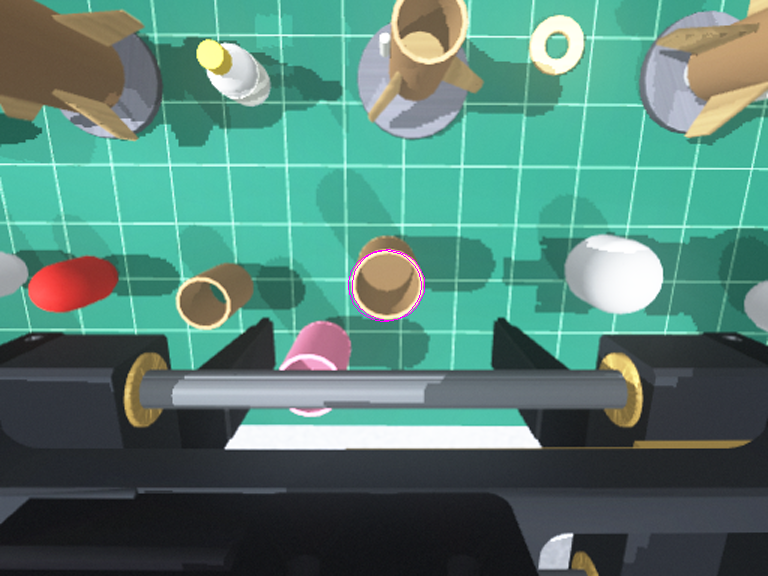

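The payload mouth is at (258,190), between the jaws. The pink tube (210,245) lies clear of the left finger's path. Going down to grip.

```bash
python3 -m pendant '[[1,0,50,0.3],[2,0,95,0.3],[2,0,130,0.3],[2,0,151,0.3],[2,0,151,0.3]]' ; python3 -m pendant '[[0,0,0,0],[0,0,0,0],[0,0,0,0],[0,0,0,0],[0,0,0,0],[0,0,0,0]]' 1
```

```text
t: 3.88
eef_pos: [471.8, 12.8, 48.7]
tcp_rot: [3.139, -0.0, -1.573]
ft_force: [0.4, -0.2, 0.4]
opening: 1.001
t: 4.62
eef_pos: [471.8, 12.9, 48.8]
tcp_rot: [3.139, -0.0, -1.573]
ft_force: [0.3, 1.1, 2.5]
opening: 0.527
```

```bash
python3 -m pendant '[[0,0,-30,0],[0,0,-80,0],[0,0,-130,0],[0,0,-160,0],[0,0,-160,0]]' ; python3 go.py 628 -234.5 209 -90;python3 - <<'E'
from h import *
p=shoot("wrist");save(p,"w2",scale=1.5)
E
```

```text
t: 5.25
eef_pos: [472.8, 12.9, 210.5]
tcp_rot: [-3.14, -0.001, -1.573]
ft_force: [-0.6, 0.3, -1.3]
opening: 0.526
t5.2 pos [472.8  12.9 210.5] yaw-90.1 goal shift [ 247.1 -155.6    1.9] turn -0.1 F [-0.6  0.3 -1.3] op 0.526
```

View pics/w2.png

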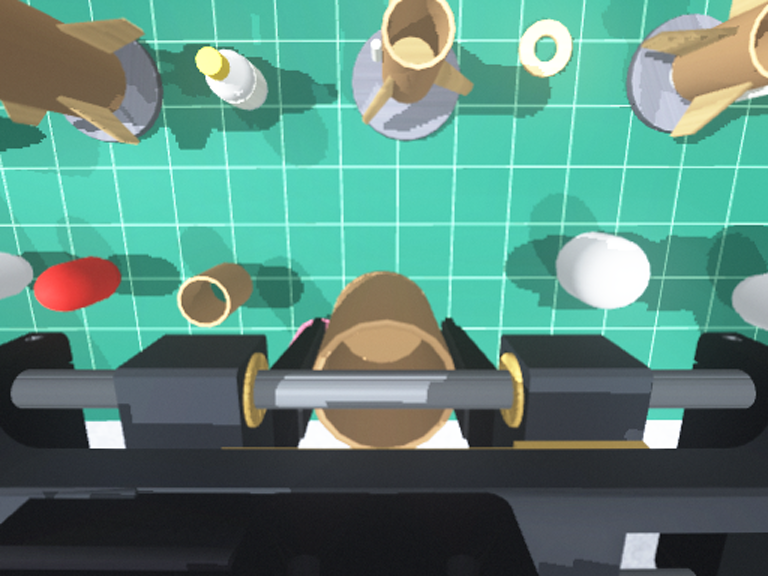

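```bash
python3 - <<'E'
from fit import *
p=shoot("wrist");e=p["st"]["eef_pos"];print(e)
print("rs",fit_ring(p,621.7,-5,130,20,17,10))
print("held",fit_ring(p,e[0],e[1],e[2]+44,25,22,8))
E
python3 -m pendant '[[55,-35,0,0],[110,-70,0,0],[160,-100,0,0],[190,-100,0,0],[197,-100,0,0]]';python3 - <<'E'
from fit import *
p=shoot("wrist");e=p["st"]["eef_pos"];print(e)
b=fit_ring(p,628,-234.5,100,25,22,10);print("rm",b)
save(p,"w3",[proj(p,circ(b[1],b[2],100,25))],scale=1.5)
E
```

```text
[472.1714816   12.92666393 209.00336506]
rs (np.float32(-46.51709), np.float64(622.2), np.float64(-6.5))
held (np.float32(-47.776745), np.float64(474.6714816045961), np.float64(12.426663928317344))
t: 5.98
eef_pos: [570.8, -185.7, 205.4]
tcp_rot: [3.135, 0.001, -1.575]
ft_force: [-0.5, -0.2, -1.0]
opening: 0.524
[ 570.7984478  -185.66054777  205.4027261 ]
rm (np.float32(-66.73941), np.float64(628.5), np.float64(-236.5))
```

View pics/w3.png

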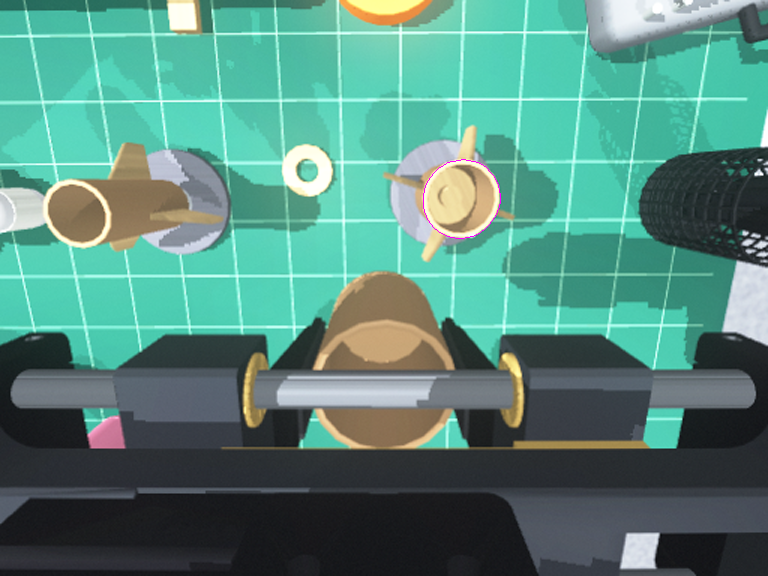

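```bash
python3 go.py 626.7 -235.6 175 -90
```

```text
t6.0 pos [ 570.8 -185.2  205.9] yaw-90.2 goal shift [ 50.2 -56.3  30.5] turn -0.2 F [-0.4  0.2 -0.5] op 0.523
```

```bash
python3 -m pendant '[[25,-28,0,0],[45,-50,0,0],[50,-56,10,0],[50,-56,30,0],[50,-56,30,0],[50,-56,30,0]]'; python3 go.py 626.7 -235.6 130 -90
python3 - <<'E'
from h import *
for c in("scene","top"):
    p=shoot(c);save(p,"a_"+c,crop=(100,130,300,260) if c=="scene" else (270,110,400,200),scale=3.5)
E
```

```text
t: 6.78
eef_pos: [626.3, -234.6, 175.9]
tcp_rot: [3.136, 0.001, -1.574]
ft_force: [-0.0, -0.3, 0.2]
opening: 0.524
t6.8 pos [ 626.3 -234.6  175.9] yaw-90.2 goal shift [ 1.  -0.7 45.9] turn -0.2 F [-0.  -0.3  0.2] op 0.524
```

View pics/a_scene.png

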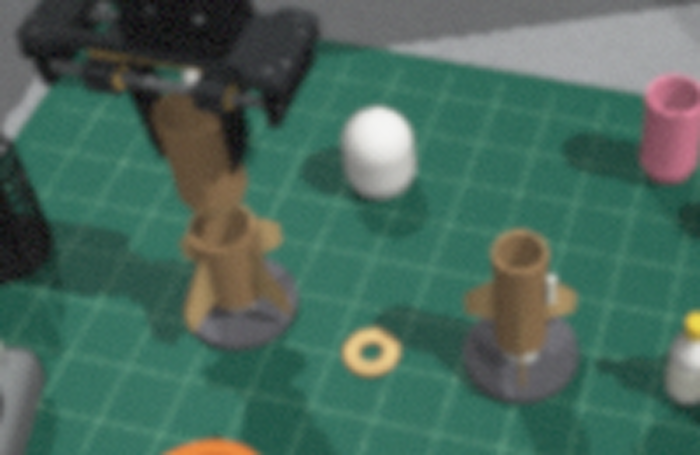

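The payload hangs over rocket_mid's mouth and looks in line with it. Lowering and watching the force.

```bash
python3 -m pendant '[[1,0,10,0],[1,0,20,0],[1,0,26,0],[1,0,31,0],[1,0,35,0]]'; python3 -m pendant '[[0,0,2,0],[0,0,4,0],[0,0,6,0],[0,0,8,0]]'
```

```text
t: 7.5
eef_pos: [626.4, -236.0, 141.0]
tcp_rot: [3.137, 0.001, -1.574]
ft_force: [-0.2, -0.5, -0.9]
opening: 0.523
t: 8.0
eef_pos: [626.4, -236.0, 132.9]
tcp_rot: [3.137, 0.001, -1.574]
ft_force: [-0.6, -0.1, 0.1]
opening: 0.525
```

Entered freely. Pressing the last millimetres.

```bash
python3 -m pendant '[[0,0,1,0],[0,0,2,0],[0,0,3,0],[0,0,4,0]]'; python3 go.py 626 -236 131 -90
```

```text
t: 8.5
eef_pos: [626.7, -236.0, 130.7]
tcp_rot: [3.138, 0.0, -1.574]
ft_force: [-4.3, 3.7, 17.0]
opening: 0.527
t8.5 pos [ 626.7 -236.   130.7] yaw-90.2 goal shift [ 0.   0.7 -0.3] turn -0.2 F [-4.3  3.7 17. ] op 0.527
```

```bash
python3 -m pendant '[[0,0,0,0],[0,0,0,0],[0,0,0,0],[0,0,-4,0]]' 0; python3 -m pendant '[[0,0,-40,0],[0,0,-80,0],[0,0,-80,0]]'
python3 - <<'E'
from fit import *
for c in("top","scene"):
    p=shoot(c);b=fit_ring(p,628,-235,175,25,22,8);print(b);save(p,"b_"+c,[proj(p,circ(b[1],b[2],175,25))],crop=(100,130,300,260) if c=="scene" else (270,110,400,200),scale=3.5)
E
python3 go.py 437 -334.5 130 -90
```

```text
t: 9.0
eef_pos: [626.5, -235.9, 134.3]
tcp_rot: [3.137, 0.0, -1.574]
ft_force: [-0.3, -0.3, -0.1]
opening: 0.891
t: 9.38
eef_pos: [627.9, -236.5, 217.8]
tcp_rot: [-3.141, -0.002, -1.574]
ft_force: [-0.2, 0.3, -0.6]
opening: 1.0
(np.float32(-8.761637), np.float64(633.0), np.float64(-224.0))
(np.float32(-36.79341), np.float64(627.5), np.float64(-235.0))
t9.5 pos [ 626.7 -235.9  214.3] yaw-90.2 goal shift [ 99.2 189.   85. ] turn -0.2 F [-0.7 -0.1 -0.5] op 0.999
```

View pics/b_scene.png

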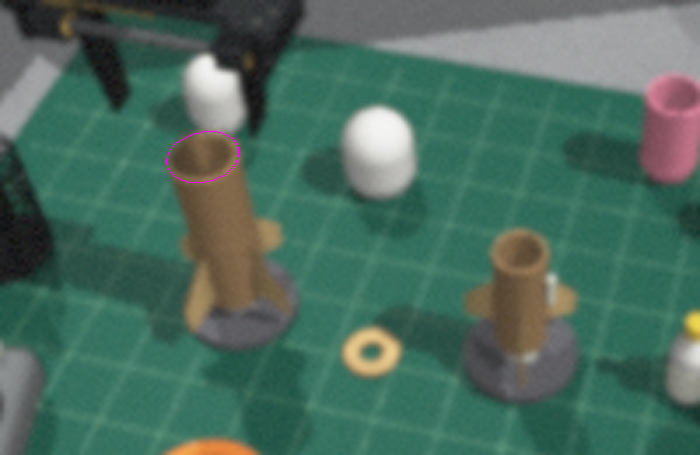

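The payload is seated straight, with its mouth matching the drawn circle at 175 mm. Next is nose_mid.

```bash
python3 -m pendant '[[25,45,0,0],[52,100,0,0],[78,150,5,0],[96,183,10,0],[99,189,15,0],[99,189,15,0]]'
python3 - <<'E'
from fit import *
p=shoot("wrist");print(p["st"]["eef_pos"]);m=whitemask(p,437,-333,60)
for src in(0,1):
    if src:
        L=vision.regions_of(p,"nose_mid");m=L[0]["pixels"].astype(np.float32)
    b,f,s=fit_nose(p,437,-333,25,m);print(b,f,s)
save(p,"w4",[hullmask(p,nosepts(b[0],b[1],0,25))[1].reshape(-1,2)],scale=1.5)
E
python3 go.py 437 -334.5 20 -90
```

```text
t: 10.22
eef_pos: [437.2, -334.2, 199.2]
tcp_rot: [3.137, 0.002, -1.575]
ft_force: [-0.6, -0.6, 0.1]
opening: 0.996
[ 437.22598981 -334.15933756  199.17166254]
[ 439.18638316 -334.69824327] 39.375 1547.0
[ 438.61141968 -335.72167206] 108.4375 1418.0
t10.3 pos [ 438.1 -333.9  199.7] yaw-90.1 goal shift [  0.8   0.3 179.7] turn -0.1 F [-0.4  0.2 -1. ] op 1.000
```

View pics/w4.png

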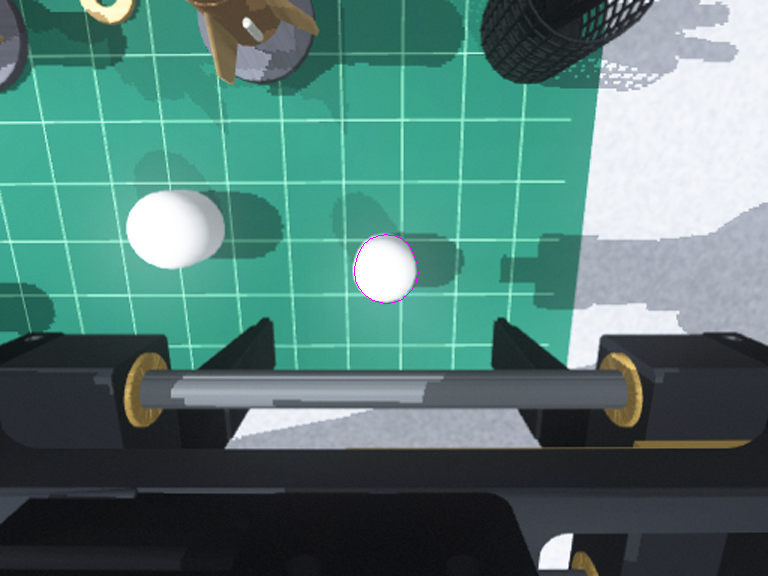

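```bash
python3 -m pendant '[[1,0,55,0],[1,0,110,0],[1,0,150,0],[1,0,172,0],[1,0,179,0],[1,0,179,0]]'; python3 -m pendant '[[0,0,0,0],[0,0,0,0],[0,0,0,0],[0,0,0,0],[0,0,0,0],[0,0,0,0]]' 1; python3 -m pendant '[[0,0,-40,0],[0,0,-100,0],[0,0,-160,0],[0,0,-210,0],[0,0,-220,0],[0,0,-220,0]]'; python3 go.py 627 -236 240 -90
```

```text
t: 11.08
eef_pos: [437.9, -334.5, 20.8]
tcp_rot: [3.137, 0.001, -1.572]
ft_force: [-0.6, 0.3, -0.4]
opening: 0.999
t: 11.82
eef_pos: [437.9, -334.5, 20.9]
tcp_rot: [3.137, 0.001, -1.572]
ft_force: [0.5, -0.2, 1.1]
opening: 0.522
t: 12.58
eef_pos: [438.7, -334.6, 240.6]
tcp_rot: [3.137, 0.001, -1.572]
ft_force: [-0.0, -1.0, -1.3]
opening: 0.522
t12.6 pos [ 438.7 -334.6  240.6] yaw-90.1 goal shift [-9.890e+01 -1.881e+02 -1.000e-01] turn -0.1 F [-0.  -1.  -1.3] op 0.522
```

```bash
python3 -m pendant '[[-25,-45,0,0],[-52,-100,0,0],[-80,-150,0,0],[-97,-183,0,0],[-99,-189,0,0],[-99,-189,15,0],[-99,-189,25,0],[-99,-189,25,0]]'; python3 go.py 627.5 -235.7 178 -90;python3 - <<'E'
from fit import *
p=shoot("scene");save(p,"c1",crop=(100,80,300,230),scale=3.5)
p=shoot("wrist");save(p,"c2",scale=1.5)
E
```

```text
t: 13.58
eef_pos: [626.6, -236.4, 213.6]
tcp_rot: [3.135, 0.002, -1.573]
ft_force: [0.1, -0.0, 0.4]
opening: 0.518
t13.6 pos [ 626.6 -236.4  213.6] yaw-90.2 goal shift [-0.7 -1.1 35.6] turn -0.2 F [ 0.1 -0.   0.4] op 0.518
```

View pics/c1.png

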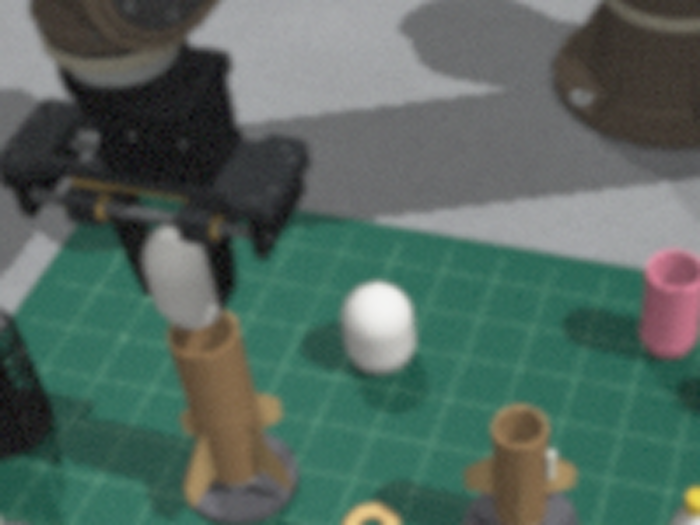

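View pics/c2.png

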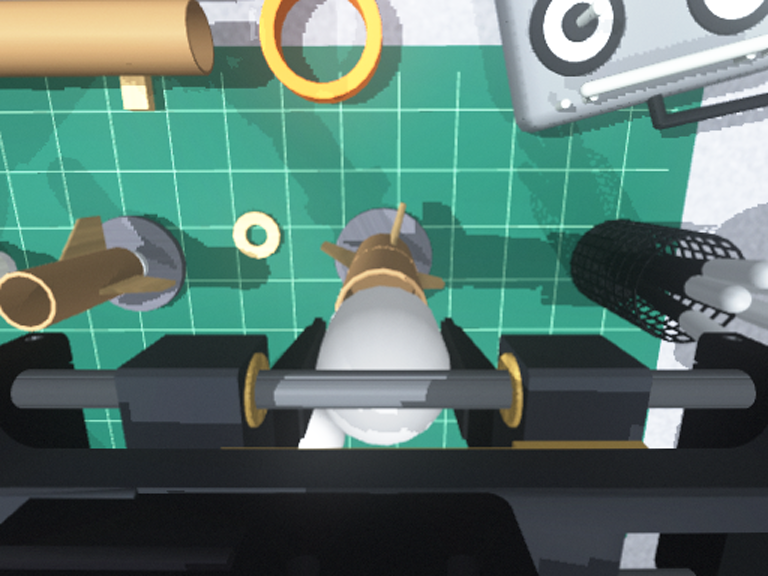

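The nose is upright and in line with the payload's mouth, centred near column 255 in the wrist view. Lowering.

```bash
python3 -m pendant '[[-1,-1,10,0],[-1,-1,18,0],[-1,-1,22,0],[-1,-1,26,0],[-1,-1,30,0],[-1,-1,33,0]]'; python3 -m pendant '[[0,0,1,0],[0,0,2,0],[0,0,3,0],[0,0,4,0],[0,0,4,0]]'
```

```text
t: 14.42
eef_pos: [628.2, -235.4, 181.8]
tcp_rot: [3.138, 0.001, -1.573]
ft_force: [0.3, -0.4, -0.4]
opening: 0.52
t: 15.05
eef_pos: [628.2, -235.4, 177.9]
tcp_rot: [3.138, 0.001, -1.573]
ft_force: [-0.7, 0.1, 0.7]
opening: 0.523
```

```bash
python3 -m pendant '[[0,0,1,0],[0,0,1.5,0],[0,0,2,0],[0,0,2,0]]'
```

```text
t: 15.55
eef_pos: [628.5, -235.4, 177.8]
tcp_rot: [3.14, -0.0, -1.573]
ft_force: [-2.9, 2.0, 12.1]
opening: 0.523
```

```bash
python3 -m pendant '[[0,0,0,0],[0,0,0,0],[0,0,0,0],[0,0,-4,0]]' 0; python3 -m pendant '[[0,0,-40,0],[0,0,-80,0],[0,0,-80,0]]'
python3 - <<'E'
from fit import *
p=shoot("scene");b=(628,-235);save(p,"d_s",[hullmask(p,nosepts(*b,157,25))[1].reshape(-1,2)],crop=(100,80,300,230),scale=3.5)
m=whitemask(p,628,-235,210);print(m.sum(),hullmask(p,nosepts(*b,157,25))[0].sum())
E
python3 go.py 469.5 -169 200 -90
```

```text
t: 16.05
eef_pos: [628.4, -235.4, 181.4]
tcp_rot: [3.139, 0.0, -1.573]
ft_force: [-0.3, -0.1, 0.3]
opening: 0.883
t: 16.42
eef_pos: [629.5, -235.8, 264.9]
tcp_rot: [-3.139, -0.002, -1.573]
ft_force: [0.0, 0.4, -0.5]
opening: 1.001
529.0 508.875
t16.5 pos [ 628.9 -235.5  262.7] yaw-90.1 goal shift [-66.2 159.5  62.8] turn -0.1 F [ 0.1  0.9 -0.8] op 1.000
```

View pics/d_s.png

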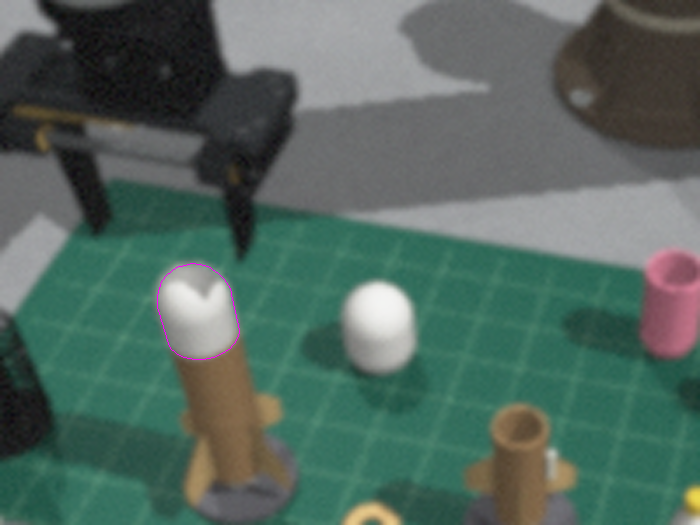

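nose_mid is seated, and its outline matches the model at 157 mm. On to nose_large.

```bash
python3 -m pendant '[[-18,45,0,0],[-40,98,0,0],[-58,140,20,0],[-66,158,45,0],[-66,160,63,0],[-66,160,63,0]]'
python3 - <<'E'
from fit import *
p=shoot("wrist");print(p["st"]["eef_pos"]);m=whitemask(p,469,-168,60)
b,f,s=fit_nose(p,469,-168,30,m);print(b,f,s)
save(p,"w5",[hullmask(p,nosepts(b[0],b[1],0,30))[1].reshape(-1,2)],scale=1.5)
E
python3 go.py 470 -169 21 -90
```

```text
t: 17.23
eef_pos: [468.1, -168.8, 198.3]
tcp_rot: [3.138, 0.001, -1.573]
ft_force: [-0.2, 0.4, -0.3]
opening: 1.0
[ 468.07260866 -168.82787322  198.33151057]
[ 470.86789834 -170.76323972] 52.125 2192.0
t17.3 pos [ 468.8 -169.1  199.2] yaw-90.1 goal shift [-1.000e-01 -1.700e+00  1.782e+02] turn -0.1 F [0.1 0.1 0.4] op 0.998
```

View pics/w5.png

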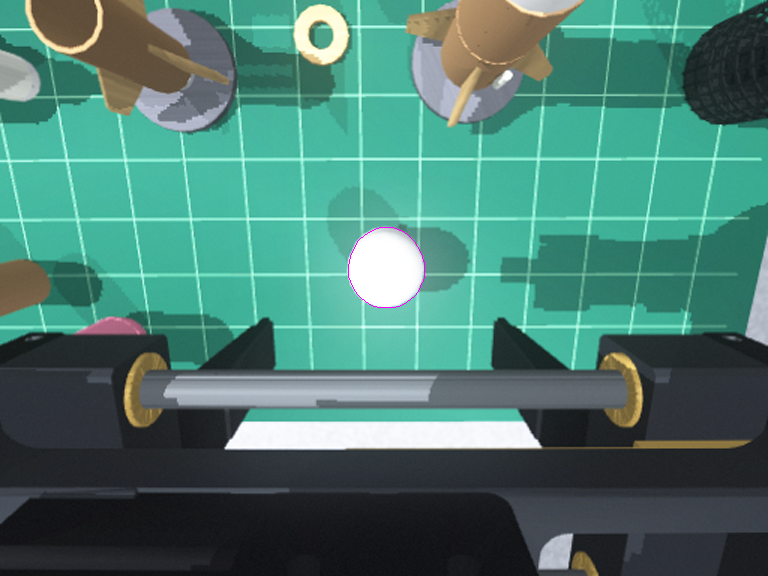

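```bash
python3 -m pendant '[[1,-1.5,55,0],[1,-1.5,110,0],[1,-1.5,150,0],[1,-1.5,171,0],[1,-1.5,178,0],[1,-1.5,178,0]]'; python3 -m pendant '[[0,0,0,0],[0,0,0,0],[0,0,0,0],[0,0,0,0],[0,0,0,0],[0,0,0,0]]' 1; python3 -m pendant '[[0,0,-40,0],[0,0,-100,0],[0,0,-160,0],[0,0,-200,0],[0,0,-210,0],[0,0,-210,0]]'; python3 go.py 622 243.5 225 -90
```

```text
t: 18.02
eef_pos: [470.2, -170.3, 21.5]
tcp_rot: [3.139, -0.0, -1.573]
ft_force: [0.4, -0.6, -0.3]
opening: 0.998
t: 18.77
eef_pos: [470.3, -170.4, 21.7]
tcp_rot: [3.14, -0.0, -1.573]
ft_force: [-0.7, 0.4, 4.7]
opening: 0.623
t: 19.52
eef_pos: [470.5, -170.2, 231.1]
tcp_rot: [3.139, -0.0, -1.573]
ft_force: [-1.3, -1.0, -1.0]
opening: 0.627
t19.5 pos [ 470.5 -170.2  231.1] yaw-90.1 goal shift [-414.  -150.6    5.8] turn -0.1 F [-1.3 -1.  -1. ] op 0.627
```

```bash
python3 -m pendant '[[-45,-8,0,0],[-105,-20,0,0],[-165,-35,0,0],[-225,-50,0,0],[-285,-65,0,0],[-340,-75,0,0],[-385,-75,0,0],[-395,-75,0,0]]';python3 - <<'E'
from fit import *
p=shoot("wrist");e=p["st"]["eef_pos"];print(e)
b=fit_ring(p,621,244,150,30,27,10);print("rl",b)
save(p,"w6",[proj(p,circ(b[1],b[2],150,30))],scale=1.5)
E
python3 go.py 621.7 243.3 190 -90
```

```text
t: 20.52
eef_pos: [545.5, 226.8, 228.2]
tcp_rot: [3.136, -0.001, -1.57]
ft_force: [0.8, -0.1, -0.6]
opening: 0.624
[545.48670159 226.79424493 228.22993988]
rl (np.float32(-69.817215), np.float64(622.0), np.float64(243.5))
t20.6 pos [545.6 226.4 228.6] yaw-90.0 goal shift [-16.9 -76.3  38.1] turn -0.0 F [-0.4 -0.2 -1. ] op 0.625
```

View pics/w6.png

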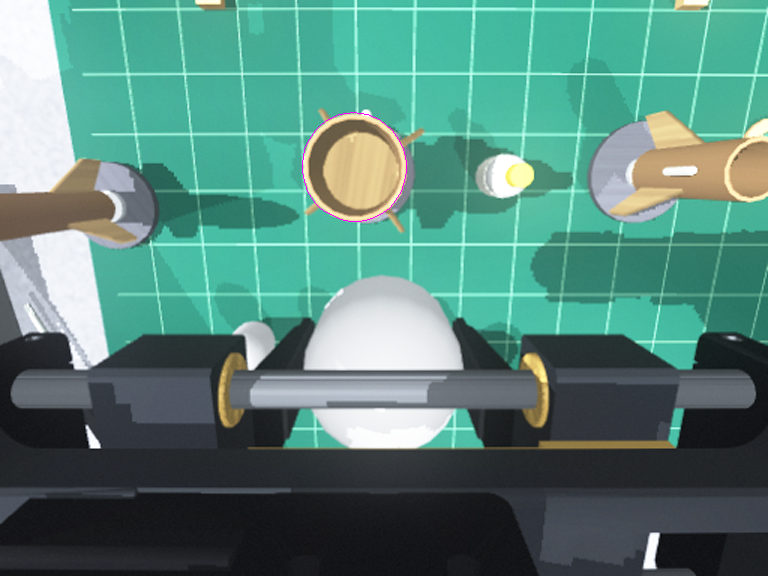

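rocket_large's mouth (236,111) fits the drawn circle. Moving over it at TCP height 190.

```bash
python3 -m pendant '[[-8,-40,0,0],[-15,-66,0,0],[-17,-76,5,0],[-17,-76,25,0],[-17,-76,38,0],[-17,-76,38,0]]'; python3 go.py 621.7 243.8 153.6 -90;python3 - <<'E'
from fit import *
p=shoot("scene");save(p,"e1",crop=(280,100,480,250),scale=3.5)
E
```

```text
t: 21.32
eef_pos: [620.7, 242.7, 188.9]
tcp_rot: [3.134, -0.002, -1.571]
ft_force: [0.6, -0.2, -0.9]
opening: 0.627
t21.3 pos [620.7 242.7 188.9] yaw-90.0 goal shift [-1.1 -1.3 35.3] turn -0.0 F [ 0.6 -0.2 -0.9] op 0.627
```

View pics/e1.png

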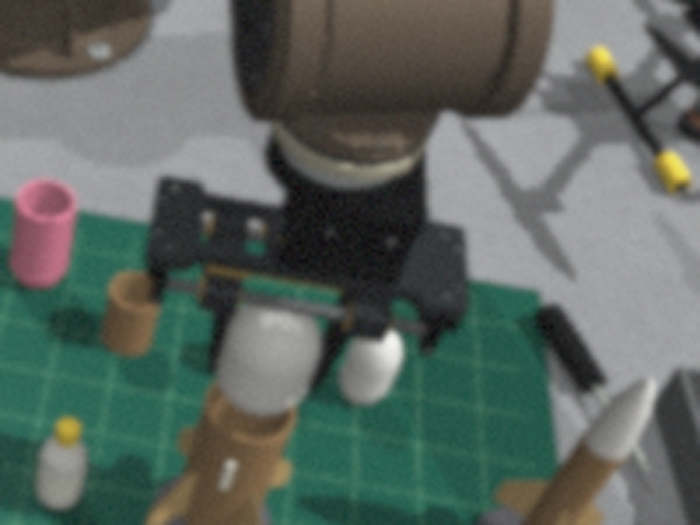

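```bash
python3 -m pendant '[[-1,-1,10,0],[-1,-1,17,0],[-1,-1,21,0],[-1,-1,25,0],[-1,-1,29,0],[-1,-1,32,0]]'; python3 -m pendant '[[0,0,1,0],[0,0,2,0],[0,0,3,0],[0,0,4,0],[0,0,4,0]]'
```

```text
t: 22.12
eef_pos: [621.9, 244.0, 157.7]
tcp_rot: [3.135, -0.001, -1.571]
ft_force: [-0.5, 0.0, -0.4]
opening: 0.624
t: 22.75
eef_pos: [621.9, 244.0, 153.8]
tcp_rot: [3.135, -0.001, -1.571]
ft_force: [-0.4, -0.1, 0.5]
opening: 0.622
```

```bash
python3 -m pendant '[[0,0,1,0],[0,0,1.5,0],[0,0,2,0],[0,0,2,0]]';  python3 -m pendant '[[0,0,0,0],[0,0,0,0],[0,0,0,0],[0,0,-4,0]]' 0; python3 -m pendant '[[0,0,-40,0],[0,0,-80,0],[0,0,-80,0]]'
python3 - <<'E'
from fit import *
p=shoot("scene");b=(621.5,244.5);save(p,"e2",[hullmask(p,nosepts(*b,132,30))[1].reshape(-1,2)],crop=(280,100,480,250),scale=3.5)
E
python3 go.py 463.5 354 200 -135
```

```text
t: 23.25
eef_pos: [621.9, 244.0, 153.6]
tcp_rot: [3.137, -0.001, -1.571]
ft_force: [-6.9, -1.9, 13.2]
opening: 0.627
t: 23.75
eef_pos: [621.8, 243.9, 157.3]
tcp_rot: [3.136, -0.001, -1.571]
ft_force: [0.5, -0.1, -1.2]
opening: 0.976
t: 24.12
eef_pos: [623.3, 244.4, 240.8]
tcp_rot: [3.141, 0.001, -1.571]
ft_force: [0.8, 0.3, 0.7]
opening: 1.001
t24.2 pos [622.6 244.1 238.6] yaw-90.0 goal shift [-109.8  159.    39.1] turn 45.0 F [-0.1 -0.2 -0.3] op 0.999
```

View pics/e2.png

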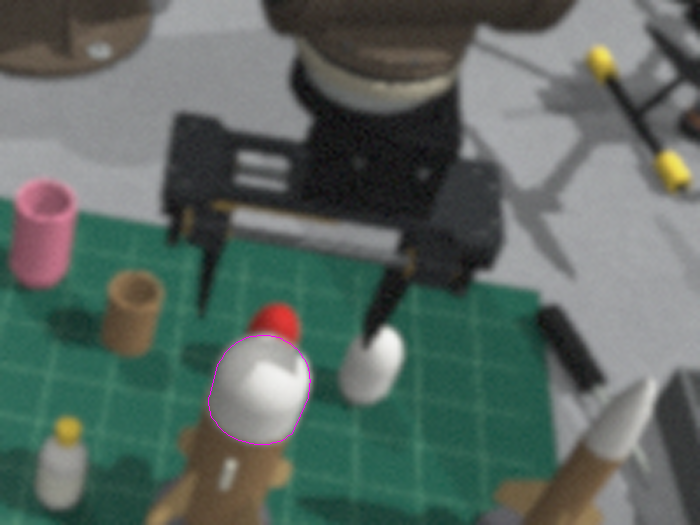

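nose_large is seated, and its outline matches the model at 132 mm. For nose_small I'm using yaw -45°, which clears the red look-alike and stays within joint 6's range.

```bash
python3 -m pendant '[[-28,40,0,-8],[-65,95,0,-18],[-95,138,0,-28],[-108,157,10,-38],[-110,159,25,-45],[-110,159,39,-45],[-110,159,39,-45]]'
python3 - <<'E'
from fit import *
p=shoot("wrist");print(p["st"]["eef_pos"]);m=whitemask(p,463,354,60)
b,f,s=fit_nose(p,463,354,20,m);print(b,f,s)
save(p,"w7",[hullmask(p,nosepts(b[0],b[1],0,20))[1].reshape(-1,2)],scale=1.5)
E
python3 go.py 463.5 354 20 -45
```

```text
t: 25.05
eef_pos: [463.2, 353.6, 198.5]
tcp_rot: [3.136, 0.003, -0.789]
ft_force: [0.7, 0.1, -0.3]
opening: 0.999
[463.177105   353.61780886 198.46562685]
[464.31272581 351.87811365] 28.0625 1037.0
t25.1 pos [463.6 353.8 199.3] yaw-45.2 goal shift [  0.2  -0.9 179.3] turn -0.2 F [0.3 0.4 0.1] op 1.002
```

View pics/w7.png

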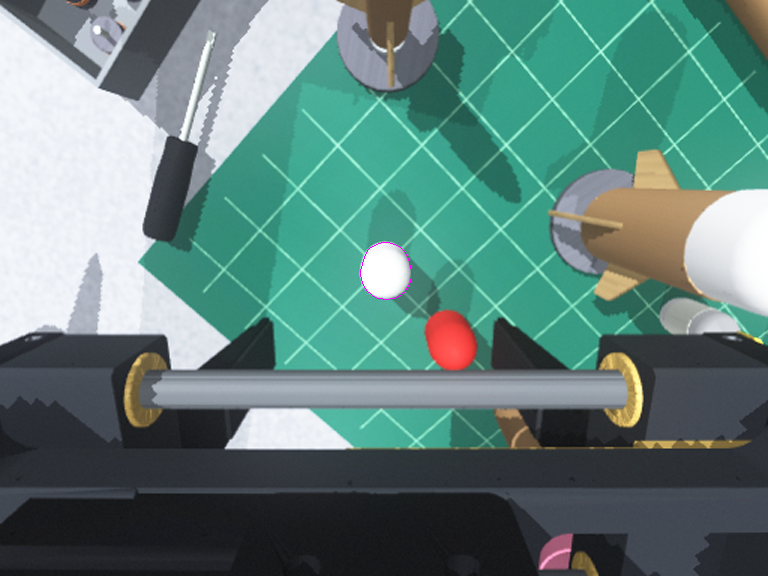

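```bash
python3 -m pendant '[[0,0,55,0],[0,0,110,0],[0,0,150,0],[0,0,172,0],[0,0,179,0],[0,0,179,0]]'; python3 -m pendant '[[0,0,0,0],[0,0,0,0],[0,0,0,0],[0,0,0,0],[0,0,0,0],[0,0,0,0],[0,0,0,0]]' 1; python3 -m pendant '[[0,0,-40,0],[0,0,-100,0],[0,0,-160,0],[0,0,-210,0],[0,0,-240,0],[0,0,-240,0]]'; python3 go.py 555 40 260 -45
```

```text
t: 25.85
eef_pos: [463.2, 353.5, 20.7]
tcp_rot: [3.138, 0.002, -0.79]
ft_force: [0.4, -0.5, 0.5]
opening: 1.0
t: 26.72
eef_pos: [463.2, 353.6, 20.7]
tcp_rot: [3.138, 0.002, -0.789]
ft_force: [0.6, 0.6, -0.4]
opening: 0.418
t: 27.48
eef_pos: [464.8, 354.1, 262.9]
tcp_rot: [-3.141, 0.001, -0.789]
ft_force: [0.3, -0.2, -1.2]
opening: 0.413
t27.5 pos [464.8 354.1 262.9] yaw-45.2 goal shift [286.6 157.1   2.5] turn -0.2 F [ 0.3 -0.2 -1.2] op 0.413
```

```bash
python3 -m pendant '[[30,17,0,6],[80,44,0,14],[130,72,0,22],[180,99,0,30],[230,126,0,38],[270,148,0,45],[286,157,0,45],[286,157,0,45]]';python3 - <<'E'
from fit import *
p=shoot("wrist");e=p["st"]["eef_pos"];print(e)
b=fit_ring(p,621.6,-5,130,20,17,8);print("rs",b)
save(p,"w8",[proj(p,circ(b[1],b[2],130,20))],scale=1.5)
E
python3 go.py 621.8 -5.5 170 -90
```

```text
t: 28.48
eef_pos: [554.5, 40.1, 261.5]
tcp_rot: [3.139, 0.001, -1.575]
ft_force: [-0.2, -0.4, 0.7]
opening: 0.418
[554.52071814  40.12876139 261.53441469]
rs (np.float32(-67.96688), np.float64(622.6), np.float64(-6.5))
t28.5 pos [554.3  41.  261.8] yaw-90.2 goal shift [ 46.5 -67.8  91.6] turn -0.2 F [-0.1  1.  -0.9] op 0.417
```

View pics/w8.png

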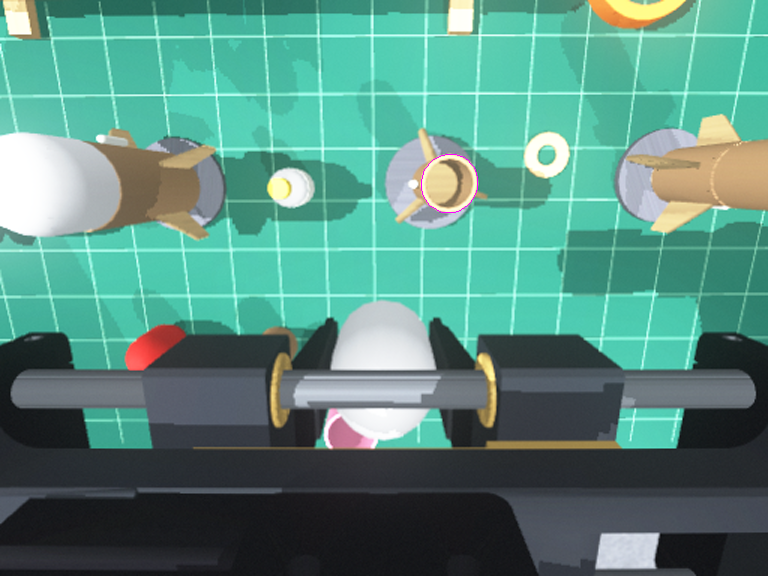

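```bash
python3 -m pendant '[[20,-28,0,0],[42,-60,0,0],[46.5,-68,20,0],[46.5,-68,60,0],[46.5,-68,85,0],[46.5,-68,92,0],[46.5,-68,92,0]]'; python3 go.py 622 -5.5 132.7 -90;python3 - <<'E'
from fit import *
p=shoot("scene");save(p,"f1",crop=(180,100,380,250),scale=3.5)
E
```

```text
t: 29.4
eef_pos: [621.7, -4.6, 169.5]
tcp_rot: [3.139, 0.002, -1.572]
ft_force: [-0.1, -1.0, -0.6]
opening: 0.417
t29.4 pos [621.7  -4.6 169.5] yaw-90.1 goal shift [ 1.  -0.4 36.8] turn -0.1 F [-0.1 -1.  -0.6] op 0.417
```

View pics/f1.png

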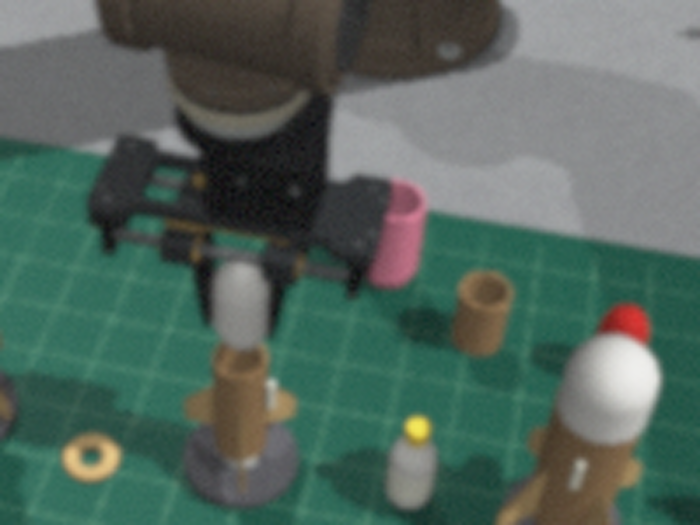

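Aligned. Lowering.

```bash
python3 -m pendant '[[1,0,10,0],[1,0,18,0],[1,0,22,0],[1,0,26,0],[1,0,30,0],[1,0,33,0]]'; python3 -m pendant '[[0,0,1,0],[0,0,2,0],[0,0,3,0],[0,0,4,0],[0,0,4,0]]'
```

```text
t: 30.2
eef_pos: [622.0, -5.8, 137.0]
tcp_rot: [3.14, 0.001, -1.573]
ft_force: [-0.3, 0.1, -0.5]
opening: 0.418
t: 30.82
eef_pos: [622.0, -5.8, 132.9]
tcp_rot: [3.14, 0.001, -1.573]
ft_force: [0.5, 0.1, -0.1]
opening: 0.417
```

```bash
python3 -m pendant '[[0,0,1,0],[0,0,1.5,0],[0,0,2,0],[0,0,2,0]]'
```

```text
t: 31.32
eef_pos: [622.2, -5.8, 132.6]
tcp_rot: [3.141, 0.001, -1.573]
ft_force: [-4.5, 0.3, 14.9]
opening: 0.414
```

Seated with 15 N. Releasing, lifting and moving back out of view.

```bash
python3 -m pendant '[[0,0,0,0],[0,0,0,0],[0,0,0,0],[0,0,-4,0]]' 0; python3 -m pendant '[[0,0,-40,0],[0,0,-90,0],[0,0,-140,0],[0,30,-170,0],[0,80,-180,0],[0,120,-180,0],[0,150,-180,0],[0,150,-180,0]]'
python3 - <<'E'
from fit import *
for c in("scene","top"):
    p=shoot(c);dr=[]
    for n,x,y,z,r in(("s",622,-5.3,112,20),("m",628,-235,157,25),("l",621.5,244.5,132,30)):
        dr.append(hullmask(p,nosepts(x,y,z,r))[1].reshape(-1,2))
        m=whitemask(p,x,y,z+45)
        best=min((np.abs(hullmask(p,nosepts(x+a,y+b,z+k,r))[0]-m).sum(),a,b,k) for a in(-2,0,2) for b in(-2,0,2) for k in(-2,0,2,4,6)); print(c,n,m.sum(),best)
    for q,w in(("coup",(449,159,60,21.5)),):
        dr.append(proj(p,circ(*w)))
    save(p,"g_"+c,dr,crop=(130,100,480,290) if c=="scene" else (50,110,410,260),scale=2.2)
E
```

```text
t: 31.82
eef_pos: [622.0, -5.8, 136.3]
tcp_rot: [3.141, 0.001, -1.573]
ft_force: [0.2, -0.2, -0.0]
opening: 0.782
t: 32.83
eef_pos: [470.9, -5.7, 317.3]
tcp_rot: [-3.141, 0.001, -1.573]
ft_force: [0.5, -0.3, 0.9]
opening: 1.0
scene s 340.0 (np.float32(27.6875), 2, 2, 6)
scene m 520.0 (np.float32(30.75), 2, 2, 4)
scene l 656.0 (np.float32(75.8125), -2, 2, -2)
top s 59.0 (np.float32(182.4375), 0, 2, -2)
top m 418.0 (np.float32(23.1875), 0, 2, 2)
top l 437.0 (np.float32(125.3125), 0, 2, 0)
```

View pics/g_scene.png

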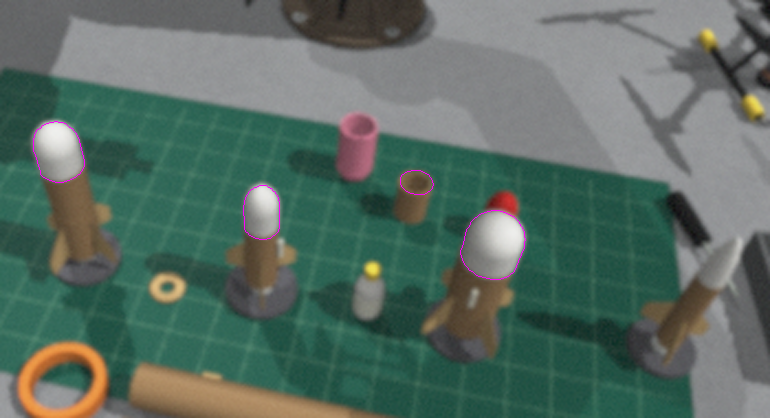

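View pics/g_top.png

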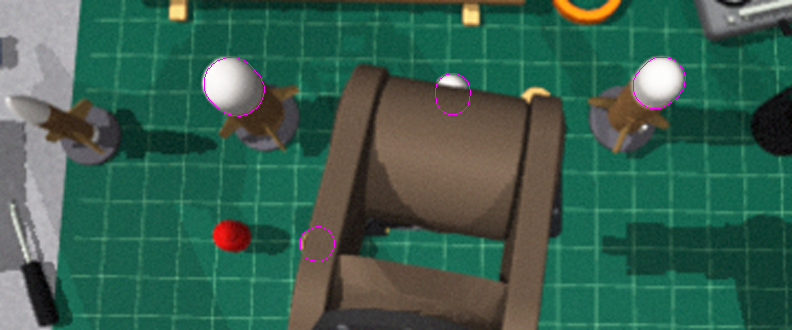

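The scene view shows all three noses flush and the bystanders in place. The coarse outline score for nose_small leaned about 6 mm high, so I'm checking that joint with the wrist camera.

```bash
python3 -m pendant '[[0,30,60,0],[0,50,110,0],[0,50,150,0],[0,50,150,0]]'
python3 - <<'E'
from fit import *
p=shoot("wrist");print(p["st"]["eef_pos"])
dr=[hullmask(p,nosepts(622,-5.5,112,20))[1].reshape(-1,2),proj(p,circ(622,-5.5,130,20))]
save(p,"w9",dr,scale=1.5)
p=shoot("scene")
m=whitemask(p,622,-5,157)
for k in range(-2,9,2): print(k,[np.abs(hullmask(p,nosepts(622+a,-5+b,112+k,20))[0]-m).sum().round(0) for a,b in((0,0),(2,0),(0,2))])
save(p,"g2",[],crop=(220,170,300,250),scale=7)
E
```

```text
t: 33.42
eef_pos: [422.5, -5.5, 165.1]
tcp_rot: [3.137, 0.002, -1.573]
ft_force: [0.1, -0.3, 1.2]
opening: 1.001
[422.48373009  -5.49902197 165.11857181]
-2 [np.float32(58.0), np.float32(80.0), np.float32(59.0)]
0 [np.float32(43.0), np.float32(65.0), np.float32(43.0)]
2 [np.float32(35.0), np.float32(52.0), np.float32(30.0)]
4 [np.float32(37.0), np.float32(43.0), np.float32(28.0)]
6 [np.float32(49.0), np.float32(45.0), np.float32(39.0)]
8 [np.float32(63.0), np.float32(55.0), np.float32(55.0)]
```

View pics/w9.png

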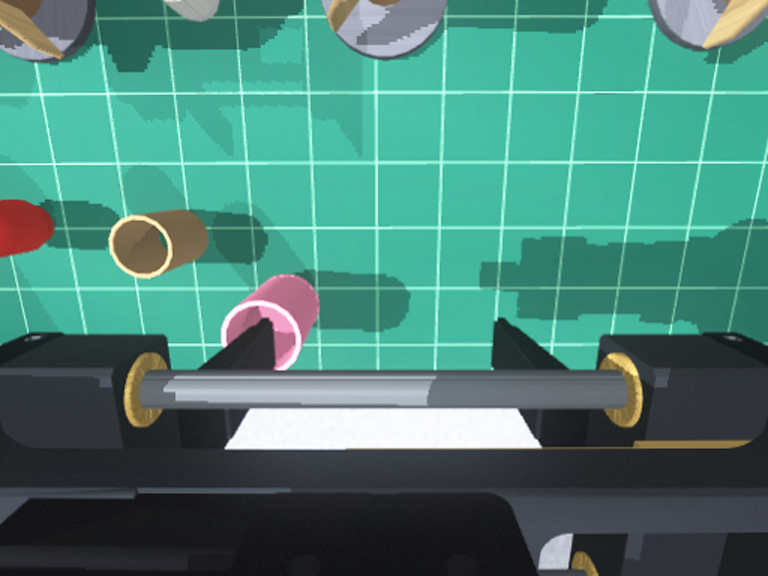

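View pics/g2.png

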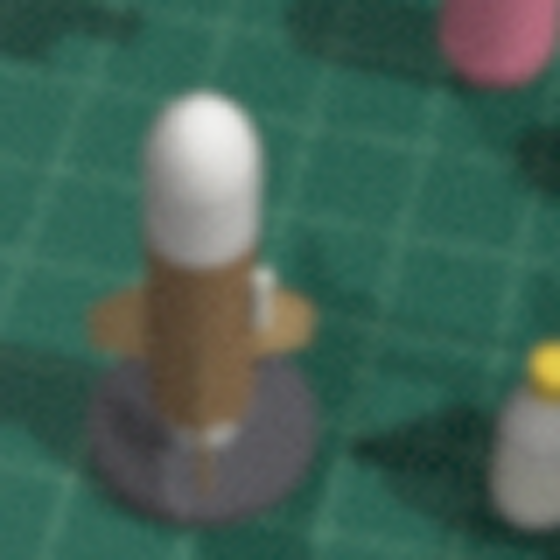

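```bash
python3 -m pendant '[[0,0,-50,0],[0,-20,-90,0],[0,-50,-90,0],[0,-50,-90,0]]'
python3 - <<'E'
from fit import *
p=shoot("wrist");print(p["st"]["eef_pos"])
v=[]
for n,x,y,z,r in(("s",622.4,-6.3,112,20),("m",628.5,-236.5,157,25),("l",622,243.5,132,30)):
  try:
    m=whitemask(p,x,y,z+45);print(n,m.sum())
    for k in range(-4,9,2): print(k,min((np.abs(hullmask(p,nosepts(x+a,y+b,z+k,r))[0]-m).sum().round(0),a,b) for a in(-1,0,1) for b in(-1,0,1)))
  except Exception as e: print(n,e)
save(p,"w10",[],scale=1.5)
u,w=map(int,proj(p,[622,-6,145])[0]);print(u,w)
save(p,"w10z",[],crop=(max(u-50,0),max(0,w-50),u+50,w+50),scale=6)
E
```

```text
t: 34.02
eef_pos: [475.8, -6.0, 259.6]
tcp_rot: [-3.138, 0.001, -1.573]
ft_force: [-0.1, -1.4, 0.0]
opening: 1.005
[475.78753245  -6.01177212 259.56024405]
s 4285.0
-4 (np.float32(2167.0), 1, 1)
-2 (np.float32(2140.0), 0, 1)
0 (np.float32(2132.0), -1, 1)
2 (np.float32(2115.0), -1, 1)
4 (np.float32(2156.0), -1, 1)
6 (np.float32(2207.0), -1, 1)
8 (np.float32(2268.0), -1, 1)
m 332.0
-4 (np.float32(93.0), 1, -1)
-2 (np.float32(26.0), 1, -1)
0 (np.float32(16.0), 1, 1)
2 (np.float32(70.0), -1, 1)
4 (np.float32(155.0), -1, 1)
6 (np.float32(232.0), -1, 1)
8 (np.float32(295.0), -1, 1)
l 770.0
-4 (np.float32(197.0), 1, 1)
-2 (np.float32(91.0), 1, 1)
0 (np.float32(24.0), 0, 1)
2 (np.float32(32.0), 0, -1)
4 (np.float32(80.0), -1, -1)
6 (np.float32(181.0), -1, -1)
8 (np.float32(286.0), -1, -1)
255 37
```

View pics/w10.png

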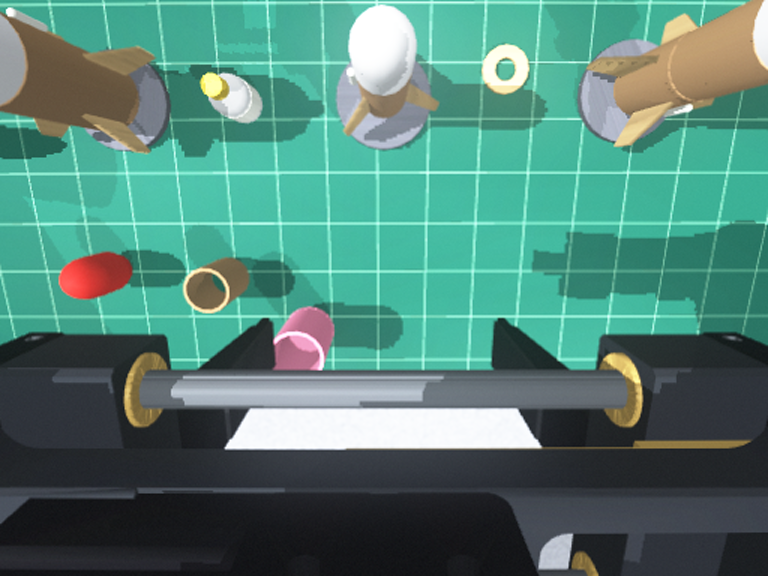

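View pics/w10z.png

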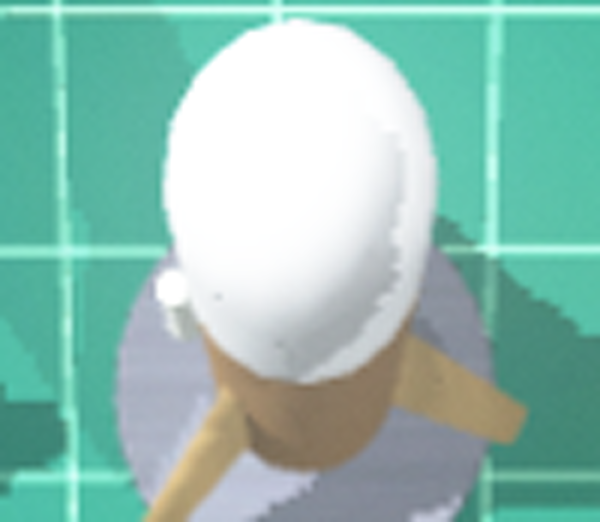

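The wrist view (nose_small at (255,33)) shows a flush joint. The mid and large outlines fit best at zero gap. The coupler, glue, finished rocket and look-alikes all stand where they were, so I'm handing in.

```bash
python3 -c "
from cell import env,job
print(job.job_done(), env.state()['t'])"
```

```text
the job is handed in; nothing more can be done
the job is handed in; nothing more can be done
```

I seated the payload section in rocket_mid and nose_mid on top of it, put nose_large on rocket_large and nose_small on rocket_small, and handed the job in at about 34 s. No verdict was reported.

**Seating:** each part went in freely and stopped at its expected seated height, under 12–17 N of push. I then released all four parts, and the gripper is clear of everything.

**Joint checks:** the final wrist picture showed nose_small's joint flush. The outlines of nose_mid and nose_large fitted best at zero gap.

**Checks that disagreed:** rough outline fits in the scene camera put nose_small 2–6 mm high and nose_mid 4 mm high, and nose_large 2 mm low. The wrist fit for nose_small was spoilt because its white mask ran into the stand, though it still came out at 0–2 mm. I relied on the contact heights and the close pictures, since the camera calibration is only good to about 2 mm.

**Bystanders:** the coupler, the glue bottle and both look-alikes looked unmoved in the last wrist picture, and the finished rocket in the last scene picture. I did not measure the shifts of the glue bottle or the finished rocket.

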